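# Release the lid stay, catch the lid on a finger and lower it shut

## Robot

A 7-joint arm with a two-finger parallel gripper is mounted at the origin on a cart in front of the work surface, level with it; the furniture and walls round the work are solid. World frame = base frame: x ahead of the robot, y to its left, z up, the work surface at z = 0. Lengths are in m, angles in rad, forces in N, time in s.
With the tool pointing down it reaches from about 0.425 to 0.875 m from the base axis. Payload 4.7 kg.
Tool frame: the origin (TCP) lies midway between the tips of the shut fingers; the grasp point (between the pads) lies 19 mm behind it (ctrl.grip_point_offset is the distance from the TCP to the grasp point, in m); z points along the fingers, y is the line along which they close (so a half turn about z gives the same grasp; the last joint's range is limited). The gripper opens to 87 mm and grips with 3 to 60 N. Pads are 19 mm wide; open, the fingers measure 117 mm over their backs; the gripper's body (75 mm by 190 mm) begins 51 mm behind the grasp point.
Start: joints at [-1.134, 0.321, -0.07, 1.45, 0.023, 1.371, -0.057], TCP at [0.267, 0.593, 0.223] pointing down, gripper open.
Joint ranges: [-2.86, 2.86], [-0.3, 2.09], [-1.38, 1.24], [0.06, 2.45], [-1.56, 4.7], [0.09, 2.05], [-2.69, 2.69]. Speed limits (rad/s): [2.57, 2.57, 3.14, 3.14, 3.14, 3.14, 3.14].

## Interface

Orientations are given as a rotation vector (axis times angle).
In Python, from bench import ctrl gives the robot as it stands.
- The arm moves only by the tool move_arm, never from a script. Its argument "increments" is text: rows parted by semicolons, each of 7 numbers parted by spaces: the shift along the world's x, y, z in mm, then the turn, a rotation vector about the world's x, y, z in degrees, then the closure in counts, from 0 (fully open) to 255 (shut). A call has exactly 8 rows; each row shifts and turns the commanded pose from where the row before left it; what a row does not reach is not made up. A row lasts 1/12 s, in which the tool goes at most 41.7 mm and 7.16 degrees, less where a joint would pass 70% of its speed; a pose out of reach is approached as far as the arm can. A call with a gripper value outside its range is refused whole. The fingers move at their own pace and stop on an object; "grip_force" is the grip in N (left out, the last holds). Time passes only in rows, so rows that do not move let the fingers close, or fill a call up. It gives the time, the measured TCP pose, the force, the opening and the grip force at its end, in the units of the state.
- ctrl.get_state(): the state, without advancing time (a new reading comes with each control period).
- ctrl.get_image(name): name is "scene" or "top"; returns a dict with "frame" (400x640x3 uint8, red, green, blue), "depth" (400x640 float32, m along the optical axis (not along the pixel's ray), 0 where there is no reading), "fx", "fy", "cx", "cy" (pixels), "position" and "orientation" of the camera in the world. Camera axes: x right, y down, z forward; pixel columns grow to the right and rows downward; lengths in m; the calibration is good to about 2 mm. A picture is of the moment at which its call begins.
- ctrl.close_job(): hands the job in; it is judged then, once.
Trained networks look in a picture, given as the dict that the camera call returned (one of the last four; its "shot" number tells which), for a name from the list of things; names that differ only in an ending like _2 or _b are one class to them, and where a whole thing is asked for, a point or a joint stands for the part that bears it (a point fixed in the world has none). Each returns a list of dicts, best first, with "score" (0 to 1); they miss things now and then, are a little off and sometimes report something else, mostly with a low value. They report only what shows in the picture. A call takes as long as a camera call.
- ctrl.find_in(target, picture): "centre" ([x, y, z] in m, in world coordinates, good to about 4 mm: the middle of the surface that is visible of it).
- ctrl.silhouettes(target, picture): "region" (400x640 bool, what is visible of it).
The state is a dict: "time": time; "joint_positions": joint angles; "qd": joint speeds; "joint_torque": joint torques, N m; "position": TCP position; "tool_rot": TCP orientation; "ft_force": force on the tool from outside, world axes, zero at the start; "torque": the same for the moment, N m; "grip_width": opening from 0.0 (shut) to 1.0 (fully open); "grip_force": force on a finger pad.
Only numpy, scipy, OpenCV 4.12 (cv2) and the standard library are available. Lean on these libraries where they do the work, as an engineer would, in place of code of your own. Each camera call takes 0.05 s, during which the arm holds its last target. There are 200 camera calls.

## Task

The lid of the blue parts case is propped open on a thin steel stay. Reach a finger in under the lid, push the stay over sideways so that it folds down into the case, catch the falling lid on the finger and lower it gently until it is fully shut, never letting it drop or slam. Grip nothing, do not lift the lid well above its propped position, leave the case and the parts in it where they are, and leave the other things on the table alone.

Things in the scene. Friction and masses are not known exactly. Their poses are not given: they have to be found in the camera images.
- case: Blue parts case, a tray 110 x 170 x 45 mm (x, y, z) standing loose on the worktop, 0.9 kg. Origin: centre of its underside, z up; its front faces -x of its frame, to the robot's left, with the wall's outer face at x = -54 mm and the rim at z = 45. A divider 34 mm high runs along x at y = -20. A bearing lies in the larger compartment (+y), a star knob in the other, both lower than 35 mm.
- case_lid (a joint): Lid angle, rad: 0 shut, about 0.71 propped, grows as it opens. Unsupported it slams (0.24 kg, free hinge). Lid: a plate 111 x 172 x 7 mm; shut, its underside is at z = 46 and its front edge at x = -55 mm of the case's frame. Hinge line: see point lid_hinge. Open, the free edge is up, towards the case's front.
- lid_pull (a point): Middle of the lower outer edge of the steel pull plate at the middle of the lid's front edge; axes turn with the lid. The plate is 40 mm wide (y), 3 mm thick; with the lid shut it spans x = -53 to -75, z = 46 to 49 mm of the case's frame, so a finger slanting down in front of the wall still carries it when the lid is shut. Below it a tab 30 mm wide spans x = -55 to -61, z = 41 to 46.
- lid_hinge (a point): Point on the lid's hinge line, mid-width, at x = +58, y = 0, z = +49 mm of the case's frame, at the back of the case. The line runs along the case's y axis.
- case_stay (a joint): Stay angle, rad: about -0.05 upright, propping the lid; 1.55 lying flat in the case under the lid. It turns only towards +y of the case, away from the robot. It needs well under 3 N of side push and, once over by some 0.4 rad, falls by itself.
- stay_tip (a point): Centre of the 8 mm rubber ball on the end of the stay, on which the lid's underside rests, 66 mm from the pivot. The stay is a steel rod 6 mm thick; its pivot, on top of the divider, is at x = -20, y = -20, z = +40 mm of the case's frame.
- bearing: Steel ball bearing 35 mm across, 11 mm high, lying in the case. Origin: centre of its underside. Not to be moved.
- star_knob: Black star knob 41 mm across, 32 mm high, standing in the case. Origin: centre of its underside. Not to be moved.
- spring_clamp: Black spring clamp 44 x 103 x 20 mm lying behind the case, at the hinge side; bystander. Origin: centre of its underside.
- hex_key: Black hexagon key 31 x 93 x 6 mm lying beside the case, on the robot's side; bystander. Origin: centre of its underside.
- tape_roll: Roll of brown packing tape 108 mm across, 48 mm high; bystander. Origin: centre of its underside.
- staple_box: Small blue carton 44 x 74 x 31 mm; bystander. Origin: centre of its underside.
- tea_jar: Green bottle with a white cap, 64 mm across, 176 mm high; bystander. Origin: centre of its underside.

How it is judged:
By the outcome, as a careful person would: the job done as asked, in the order asked, and still so for the second after the job is handed in, with the robot touching nothing.
It also fails if it takes over 42 s, if anything falls off the work surface, if the arm or the gripper's body presses on something with over 40 N, if the wrist force passes 120 N, or if a joint passes its speed limit or range.

## Working session

There is one attempt and no reset: what is moved stays moved. The work goes in short steps, Python scripts to look and compute and a tool call to move; the robot and the scene stay as the last step left them, time stands still between calls to the robot, and variables do not carry over. Pictures are saved under pics/ and viewed, at most 10 in all, crops included, and the job is handed in when it is done.

Besides the shell and the picture viewer there is one more tool, called after "Request:" by a JSON object that holds its "api" and its "payload". move_arm: Moves the arm, as the interface text tells. Its arguments: {"type":"object","properties":{"increments":{"type":"string"},"grip_force":{"type":"number"}},"required":["increments"]}

```bash
mkdir -p pics
cat > h.py <<'E'
import numpy as np,cv2
from scipy.spatial.transform import Rotation as R
from bench import ctrl
def rot(o):
    o=np.array(o,float)
    if o.shape==(3,3): return o
    return R.from_rotvec(o).as_matrix() if o.size==3 else R.from_quat(o).as_matrix()
def cloud(p):
    d=p['depth'];v,u=np.indices(d.shape)
    c=np.dstack([(u-p['cx'])/p['fx']*d,(v-p['cy'])/p['fy']*d,d])
    return c@rot(p['orientation']).T+np.array(p['position'])
def proj(p,X):
    c=(np.array(X)-p['position'])@rot(p['orientation'])
    return c[...,:2]/c[...,2:]*[p['fx'],p['fy']]+[p['cx'],p['cy']]
def save(p,n): cv2.imwrite('pics/'+n,p['frame'][...,::-1])
E
python3 - <<'E'
from h import *
s=ctrl.get_state();print(s['position'],s['tool_rot'],s['ft_force'],s['time'])
for n in('scene','top'):
    p=ctrl.get_image(n);save(p,n+'0.png');print(n,p['position'],p['orientation'],p['fx'])
    np.savez(n+'0.npz',**p)
    for t in('case','case_lid','lid_pull','lid_hinge','case_stay','stay_tip','bearing','star_knob','spring_clamp','hex_key','tape_roll','staple_box','tea_jar'):
        r=ctrl.find_in(t,p)
        print(t,[(np.round(q['centre'],3),round(q['score'],2)) for q in r[:2]])
E
```

```text
[0.26654774 0.59222452 0.22146556] [-6.59117287e-01 -3.07139320e+00  2.97344397e-03] [ 0.45455236 -0.44798476 -0.58553121] 0.0
scene [1.84148376 0.94373462 0.85816619] [-1.06139635 -2.05589025  1.31505641] 476.90832737817897
case [(array([0.602, 0.109, 0.035]), 0.55), (array([ 0.628, -0.356,  0.03 ]), 0.48)]
case_lid [(array([0.614, 0.098, 0.097]), 0.88)]
lid_pull [(array([0.618, 0.097, 0.095]), 0.64)]
lid_hinge [(array([0.605, 0.113, 0.036]), 0.93)]
case_stay []
stay_tip [(array([ 0.643, -0.023,  0.016]), 0.35)]
bearing []
star_knob []
spring_clamp [(array([ 0.642, -0.022,  0.016]), 0.49)]
hex_key []
tape_roll [(array([0.604, 0.428, 0.034]), 0.67)]
staple_box [(array([ 0.624, -0.356,  0.025]), 0.74)]
tea_jar [(array([ 0.641, -0.435,  0.098]), 0.82)]
top [ 0.28121668 -0.02211348  1.59697154] [-2.13613179  2.08796807 -0.17303593] 502.4627193618404
case [(array([0.585, 0.096, 0.083]), 0.75)]
case_lid [(array([0.6  , 0.089, 0.092]), 0.65)]
lid_pull [(array([0.597, 0.089, 0.096]), 0.68)]
lid_hinge [(array([0.59 , 0.096, 0.085]), 0.65)]
case_stay [(array([0.59 , 0.093, 0.081]), 0.66)]
stay_tip []
bearing []
star_knob [(array([0.588, 0.092, 0.085]), 0.36)]
spring_clamp [(array([ 0.632, -0.022,  0.017]), 0.7)]
hex_key [(array([0.484, 0.011, 0.006]), 0.5)]
tape_roll [(array([0.583, 0.423, 0.048]), 0.9)]
staple_box [(array([ 0.617, -0.359,  0.033]), 0.65)]
tea_jar [(array([ 0.605, -0.441,  0.138]), 0.56)]
```

View pics/scene0.png

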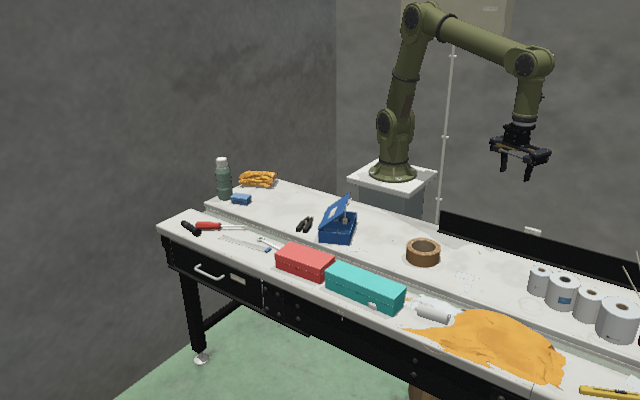

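View pics/top0.png

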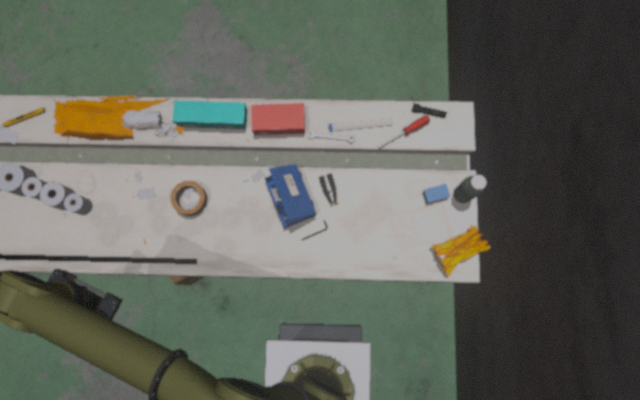

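The scene shows the lid propped open, its opening towards world +y (tape side), at about (340,220). The top view shows the case at (290,195), the hex key at (315,232) and the clamp at (328,190).

```bash
cat > fit.py <<'E'
from h import *
from scipy.optimize import least_squares
def box(P,lo,hi):
    c=(np.array(lo)+hi)/2;h=(np.array(hi)-lo)/2
    q=np.abs(P-c)-h
    return np.linalg.norm(np.maximum(q,0),axis=1)+np.minimum(q.max(1),0)
def tocase(P,p):
    c,s=np.cos(p[2]),np.sin(p[2]);d=P-[p[0],p[1],0]
    return np.c_[c*d[:,0]+s*d[:,1],-s*d[:,0]+c*d[:,1],d[:,2]]
def lidinv(Q,a):
    # open by a: front (-x) goes up about hinge line; undo
    d=Q-[.058,0,.049];c,s=np.cos(a),np.sin(a)
    x=c*d[:,0]-s*d[:,2]; z=s*d[:,0]+c*d[:,2]
    return np.c_[x,d[:,1],z]+[.058,0,.049]
def res(p,P):
    Q=tocase(P,p);L=lidinv(Q,p[3])
    dl=np.minimum(np.abs(box(L,[-.055,-.086,.046],[.056,.086,.053])),np.abs(box(L,[-.075,-.02,.046],[-.053,.02,.049])))
    B=[([-.054,-.085,0],[-.051,.085,.045]),([.051,-.085,0],[.054,.085,.045]),([-.054,-.085,0],[.054,-.082,.045]),([-.054,.082,0],[.054,.085,.045]),([-.054,-.0215,0],[.054,-.0185,.034])]
    db=np.min([np.abs(box(Q,*b)) for b in B],axis=0)
    return np.minimum(dl,db)
E
python3 - <<'E'
from fit import *
Ps=[]
for n in('top','scene'):
    p=dict(np.load(n+'0.npz'));C=cloud(p);f=p['frame'].astype(int)
    blue=(f[...,2]>f[...,0]+25)&(f[...,2]>f[...,1]+12)
    m=(np.abs(C[...,0]-.6)<.16)&(np.abs(C[...,1]-.09)<.14)&(C[...,2]>.012)&(C[...,2]<.2)&blue&(p['depth']>0)
    Ps.append(C[m]);print(n,m.sum(),C[m].min(0).round(3),C[m].max(0).round(3))
for P in (Ps[0],Ps[1],np.vstack(Ps)):
    best=min((least_squares(res,[.59,.1,y,a],args=(P,),loss='soft_l1',f_scale=.003,x_scale=[.01,.01,.1,.1]) for y in(-1.6,-1.35,-1.2) for a in(.65,.75)),key=lambda r:r.cost)
    print(best.x.round(4),best.cost,np.median(np.abs(best.fun)).round(4))
p=dict(np.load('scene0.npz'));u,v=340,218
cr=p['frame'][178:258,290:390,::-1]
a=cv2.resize(cr,(700,560),interpolation=cv2.INTER_CUBIC)
cv2.imwrite('pics/crop.png',a)
np.save('pts.npy',np.vstack(Ps))
E
```

```text
top 1406 [0.502 0.02  0.012] [0.694 0.183 0.136]
scene 942 [0.496 0.022 0.012] [0.702 0.186 0.13 ]
[ 0.6007  0.1036 -1.1682  0.7179] 0.0027759638680827283 0.0015
[ 0.5974  0.101  -1.1607  0.7161] 0.0019398942820772456 0.001
[ 0.5975  0.1016 -1.1652  0.7162] 0.004838349340892369 0.0014
```

View pics/crop.png

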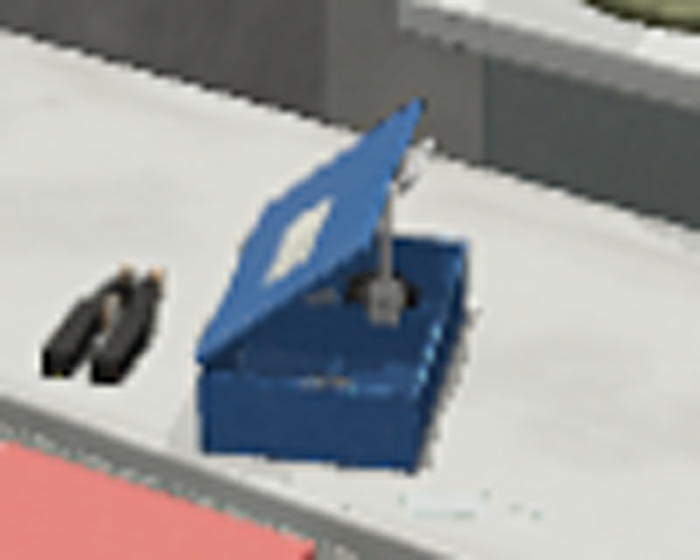

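The crop shows the lid's open front facing +y, the stay's rod at crop (385,230), its base near (385,300) and the knob behind it. The fit puts the case at about (0.5985, 0.102) with yaw -1.165 and the lid at 0.716. I will enter with the shut fingers slanting 40° below horizontal, parallel to the lid.

```bash
cat > plan.py <<'E'
import sys
from fit import *
CX,CY,YAW=.5985,.102,-1.165
Rc=R.from_euler('z',YAW).as_matrix()
def W(x,y,z): return Rc@(np.array([x,y,z])/1000)+[CX,CY,0]
def tool(theta,sy):
    t=np.radians(theta);z=Rc@[np.cos(t),0,-np.sin(t)];y=sy*Rc[:,1]
    return np.c_[np.cross(y,z),y,z]
def go(x,y,z,theta,sy):
    s=ctrl.get_state();R0=rot(s['tool_rot'])
    return (W(x,y,z)-s['position'])*1000,np.degrees(R.from_matrix(tool(theta,sy)@R0.T).as_rotvec())
def now():
    s=ctrl.get_state();R0=rot(s['tool_rot'])
    q=Rc.T@(s['position']-[CX,CY,0])*1000;z=Rc.T@R0[:,2];y=Rc.T@R0[:,1]
    print('t',s['time'],'case xyz',q.round(1),'z',z.round(3),'y',y.round(3),'F',(Rc.T@s['ft_force']).round(2),'q',np.round(s['joint_positions'],2))
E
python3 - <<'E'
from plan import *
now()
for sy in(1,-1):
    for P in((-110,-50,165),(-77,-50,134)): print(sy,P,[v.round(1) for v in go(*P,40,sy)])
print('shift per case axis',Rc.round(3))
E
```

```text
t 1.4 case xyz [-581.9 -111.1  222.6] z [ 0.  0. -1.] y [-0.676  0.737  0.   ] F [-0.2   0.53 -0.3 ] q [-1.13  0.32 -0.07  1.45  0.02  1.37 -0.06]
1 (-110, -50, 165) [array([ 242.4, -409.4,  -57.6]), array([-36.4, -35.8, -39.7])]
1 (-77, -50, 134) [array([ 255.4, -439.7,  -88.6]), array([-36.4, -35.8, -39.7])]
-1 (-110, -50, 165) [array([ 242.4, -409.4,  -57.6]), array([-44.4,  45.2, 126.7])]
-1 (-77, -50, 134) [array([ 255.4, -439.7,  -88.6]), array([-44.4,  45.2, 126.7])]
shift per case axis [[ 0.395  0.919  0.   ]
 [-0.919  0.395 -0.   ]
 [-0.     0.     1.   ]]
```

Request:
{"api": "move_arm", "payload": {"increments": "15 -25 -1 -2.28 -2.24 -2.48 255;15 -25 -1 -2.28 -2.24 -2.48 255;15 -25 -1 -2.28 -2.24 -2.48 255;15 -25 -1 -2.28 -2.24 -2.48 255;15 -25 -1 -2.28 -2.24 -2.48 255;15 -25 -1 -2.28 -2.24 -2.48 255;15 -25 -1 -2.28 -2.24 -2.48 255;15 -25 -1 -2.28 -2.24 -2.48 255"}}

```text
time: 2.07
position: [0.3872, 0.3919, 0.215]
tool_rot: [1.041, 2.544, -0.342]
ft_force: [-0.4, 0.5, -0.2]
grip_width: 0.478
grip_force: 0.0
```

```bash
python3 -c "
from plan import *
now();print([v.round(1) for v in go(-110,-50,165,40,1)])"
```

```text
t 2.0667 case xyz [-349.8  -79.7  215. ] z [ 0.423  0.084 -0.902] y [-0.36   0.929 -0.082] F [-0.66 -0.18 -0.18] q [-1.15  0.24  0.06  1.64  0.38  1.49 -0.37]
[array([ 121.9, -208.6,  -50. ]), array([-18.1, -17.8, -19.8])]
```

Request:
{"api": "move_arm", "payload": {"increments": "15 -26 -6 -2.26 -2.22 -2.48 255;15 -26 -6 -2.26 -2.22 -2.48 255;15 -26 -6 -2.26 -2.22 -2.48 255;15 -26 -6 -2.26 -2.22 -2.48 255;15 -26 -6 -2.26 -2.22 -2.48 255;15 -26 -6 -2.26 -2.22 -2.48 255;15 -26 -6 -2.26 -2.22 -2.48 255;15 -26 -6 -2.26 -2.22 -2.48 255"}}

```text
time: 2.73
position: [0.5073, 0.1841, 0.1665]
tool_rot: [1.291, 1.959, -0.6]
ft_force: [-0.2, -0.3, 0.3]
grip_width: 0.006
grip_force: 0.0
```

Run:
```python
from plan import *
now();print([v.round(1) for v in go(-80,-50,136.5,40,1)])
p=ctrl.get_image('scene');save(p,'a.png');C=cloud(p)
cv2.imwrite('pics/a_crop.png',cv2.resize(p['frame'][90:260,260:460,::-1],(700,595),interpolation=cv2.INTER_CUBIC))
```

```text
t 2.7333 case xyz [-111.5  -51.4  166.5] z [ 0.765 -0.    -0.644] y [0. 1. 0.] F [ 0.24 -0.32  0.32] q [-1.08  0.37  0.24  1.8   0.69  1.46 -0.69]
[array([ 13.7, -28.4, -30. ]), array([-0.1, -0. ,  0. ])]
```

View pics/a_crop.png

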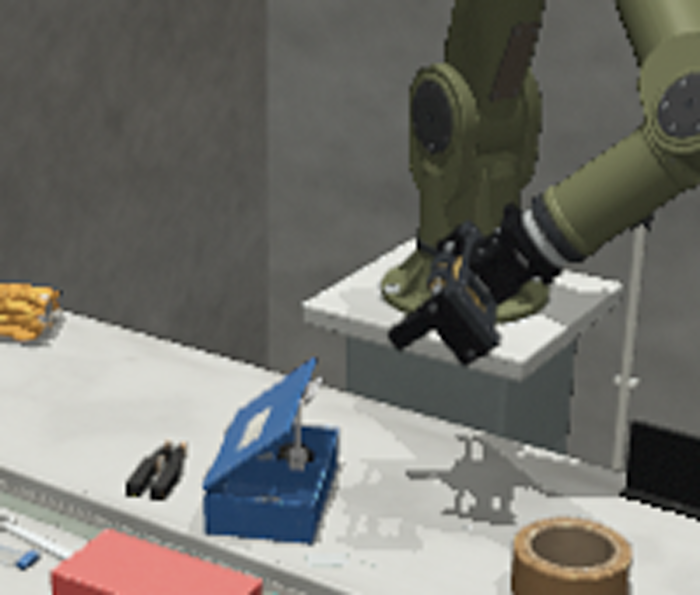

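The picture shows the shut fingers slanting towards the opening, with tip at crop (395,345), nothing between them and the case. Entering.

Request:
{"api": "move_arm", "payload": {"increments": "2.5 -5.5 -5.3 0 0 0 255;2.5 -5.5 -5.3 0 0 0 255;2.5 -5.5 -5.3 0 0 0 255;2.5 -5.5 -5.3 0 0 0 255;2.5 -5.5 -5.3 0 0 0 255;2.5 -5.5 -5.3 0 0 0 255;2.5 -5.5 -5.3 0 0 0 255;2.5 -5.5 -5.3 0 0 0 255"}}

```text
time: 3.45
position: [0.527, 0.1404, 0.1238]
tool_rot: [1.29, 1.962, -0.6]
ft_force: [0.6, 0.1, 0.4]
grip_width: 0.004
grip_force: 0.0
```

Run:
```python
from plan import *
now();print([v.round(1) for v in go(-16,-50,83.3,40,1)])
p=ctrl.get_image('scene')
cv2.imwrite('pics/b_crop.png',cv2.resize(p['frame'][160:250,300:400,::-1],(660,594),interpolation=cv2.INTER_CUBIC))
```

```text
t 3.45 case xyz [-63.5 -50.6 123.8] z [ 0.764  0.    -0.645] y [-0.001  1.    -0.001] F [0.16 0.63 0.38] q [-1.03  0.39  0.26  1.87  0.72  1.34 -0.7 ]
[array([ 19.3, -43.4, -40.5]), array([-0.2, -0.1, -0.1])]
```

View pics/b_crop.png

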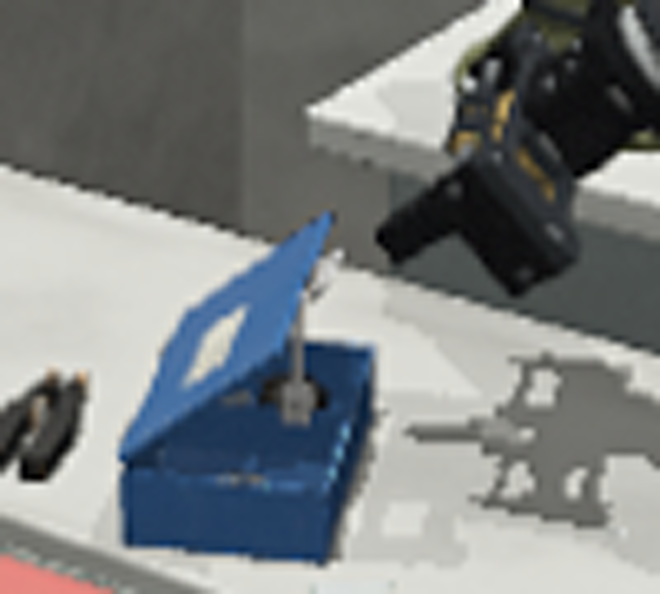

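The finger tip, crop (390,245), is lined up with the gap under the lid, on the near side of the stay.

Request:
{"api": "move_arm", "payload": {"increments": "2.4 -5.4 -5.1 0 0 0 255;2.4 -5.4 -5.1 0 0 0 255;2.4 -5.4 -5.1 0 0 0 255;2.4 -5.4 -5.1 0 0 0 255;2.4 -5.4 -5.1 0 0 0 255;2.4 -5.4 -5.1 0 0 0 255;2.4 -5.4 -5.1 0 0 0 255;2.4 -5.4 -5 0 0 0 255"}}

```text
time: 4.17
position: [0.5462, 0.097, 0.0829]
tool_rot: [1.29, 1.962, -0.601]
ft_force: [0.1, -0.1, 0.5]
grip_width: 0.006
grip_force: 0.0
```

Run:
```python
from plan import *
now();print([v.round(1) for v in go(-16,-50,83.3,40,1)])
p=ctrl.get_image('scene')
cv2.imwrite('pics/c_crop.png',cv2.resize(p['frame'][160:250,300:400,::-1],(660,594),interpolation=cv2.INTER_CUBIC))
```

```text
t 4.1667 case xyz [-16.1 -50.1  82.9] z [ 0.764 -0.    -0.645] y [-0.001  1.    -0.002] F [0.13 0.09 0.5 ] q [-0.98  0.43  0.29  1.92  0.76  1.22 -0.72]
[array([ 0.1, -0. ,  0.4]), array([-0.1, -0.2, -0.1])]
```

View pics/c_crop.png

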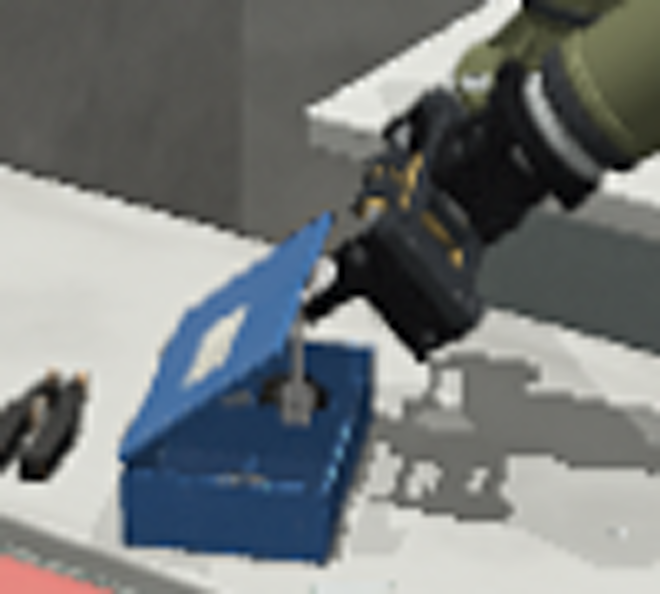

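The finger is under the lid behind the stay's rod, clear of both. Pushing sideways along case +y.

Request:
{"api": "move_arm", "payload": {"increments": "2.8 1.2 0 0 0 0 255;2.8 1.2 0 0 0 0 255;2.8 1.2 0 0 0 0 255;2.8 1.2 0 0 0 0 255;2.8 1.2 0 0 0 0 255;2.3 1 0 0 0 0 255;2.3 1 0 0 0 0 255;2.3 1 0 0 0 0 255"}}

```text
time: 4.88
position: [0.5669, 0.1068, 0.0834]
tool_rot: [1.29, 1.962, -0.601]
ft_force: [-0.5, -0.3, -0.7]
grip_width: 0.008
grip_force: 0.5
```

```bash
cat >> plan.py <<'E'
def lid(name='scene'):
    p=ctrl.get_image(name);C=cloud(p);f=p['frame'].astype(int)
    blue=(f[...,2]>f[...,0]+25)&(f[...,2]>f[...,1]+12)
    m=(np.abs(C[...,0]-.6)<.16)&(np.abs(C[...,1]-.09)<.14)&(C[...,2]>.012)&(C[...,2]<.2)&blue&(p['depth']>0)
    P=C[m]
    r=min((least_squares(res,[CX,CY,YAW,a],args=(P,),loss='soft_l1',f_scale=.003,x_scale=[.01,.01,.1,.1]) for a in np.arange(0,.8,.15)),key=lambda r:r.cost)
    print('case fit',r.x.round(4));return p
E
python3 -c "
from plan import *
now();lid();lid('top')"
```

```text
t 4.8833 case xyz [-16.9 -27.1  83.4] z [ 0.764 -0.    -0.645] y [-0.001  1.    -0.002] F [ 0.12 -0.58 -0.75] q [-0.97  0.47  0.29  1.87  0.75  1.23 -0.69]
case fit [ 0.5975  0.1012 -1.1585  0.7085]
case fit [ 0.6001  0.105  -1.1647  0.7557]
```

Request:
{"api": "move_arm", "payload": {"increments": "2.3 1 0 0 0 0 255;2.3 1 0 0 0 0 255;2.3 1 0 0 0 0 255;2.3 1 0 0 0 0 255;2.3 1 0 0 0 0 255;2.3 1 0 0 0 0 255;0 0 0 0 0 0 255;0 0 0 0 0 0 255"}}

```text
time: 5.65
position: [0.5811, 0.113, 0.0835]
tool_rot: [1.289, 1.962, -0.6]
ft_force: [0.1, 1.5, -1.5]
grip_width: 0.005
grip_force: 0.5
```

Run:
```python
from plan import *
now();p=lid();lid('top')
cv2.imwrite('pics/d_crop.png',cv2.resize(p['frame'][160:250,300:400,::-1],(660,594),interpolation=cv2.INTER_CUBIC))
```

```text
t 5.65 case xyz [-16.9 -11.7  83.5] z [ 0.764  0.001 -0.645] y [-0.002  1.    -0.001] F [-1.31  0.66 -1.51] q [-0.96  0.49  0.29  1.83  0.74  1.23 -0.67]
case fit [ 0.5972  0.1008 -1.161   0.6835]
case fit [ 0.6006  0.1036 -1.1586  0.7045]
```

View pics/d_crop.png

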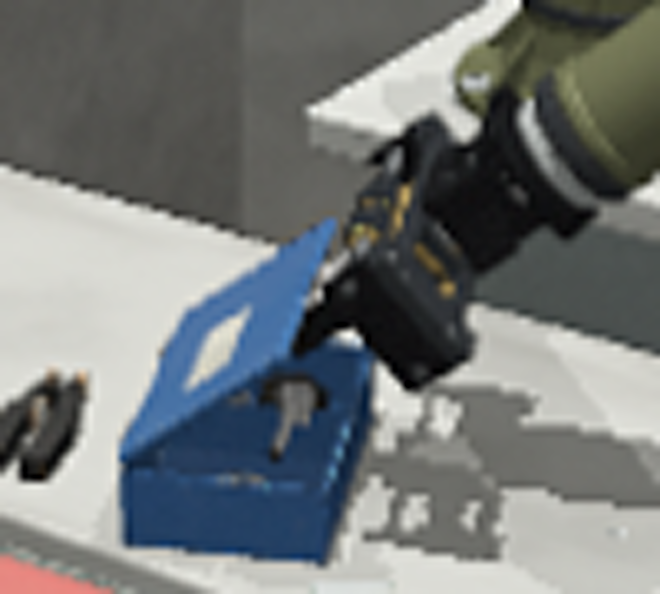

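The picture shows the stay folded into the case, at crop (285,430), and the lid resting on the finger at about 0.68 rad. Now the lowering path.

Run:
```python
from plan import *
t=np.radians(40.2);d=np.array([np.cos(t),-np.sin(t)]);n=np.array([np.sin(t),np.cos(t)])
def pt(dx,dz,a): c,s=np.cos(a),np.sin(a);return np.array([58+c*dx+s*dz,49-s*dx+c*dz])
def con(a):
    q=[pt(-119,-8,a),pt(-113,-8,a),pt(-133,-3,a)];i=int(np.argmin([v@n for v in q]));return q[i],i
T=np.array([-16.9,83.5]);h=con(.685)[0]@n-T@n;print('half',h)
h=min(max(h,9),12)
prev=T
s0=(T-con(.685)[0])@d
for k,a in enumerate(np.r_[.685,.62,.55,.48,.41,.34,.27,.20,.14,.09,.05,.02,0,-.02]):
    c,i=con(a);f=k/13
    s=s0+(22-s0)*min(1,(.685-a)/.5)
    P=c-h*n+s*d; 
    # rim to finger rectangle
    rel=np.array([[-54,45],[-51,45]])-P
    q=np.c_[np.maximum(rel@d,0),np.maximum(-rel@n-10-0,0)]
    dx,dz=P-prev;prev=P
    print(round(a,2),i,P.round(1),'s',round(s,1),'rimclr',np.hypot(*q.T).min().round(1),'dW',(dx*Rc[:2,0]).round(1),round(dz,1))
```

```text
half 12.016953340963518
0.68 0 [-16.9  83.5] s 39.4 rimclr 41.4 dW [ 0. -0.] 0.0
0.62 0 [-22.9  78.5] s 37.1 rimclr 33.7 dW [-2.4  5.5] -5.0
0.55 0 [-28.9  72.8] s 34.7 rimclr 25.6 dW [-2.4  5.5] -5.7
0.48 0 [-34.4  66.9] s 32.3 rimclr 17.5 dW [-2.2  5. ] -6.0
0.41 0 [-39.3  60.7] s 29.8 rimclr 9.6 dW [-1.9  4.5] -6.2
0.34 2 [-55.2  63.7] s 27.4 rimclr 13.4 dW [-6.3 14.6] 3.0
0.27 2 [-59.7  56.3] s 25.0 rimclr 11.6 dW [-1.8  4.1] -7.4
0.2 2 [-63.5  48.8] s 22.5 rimclr 9.7 dW [-1.5  3.5] -7.5
0.14 2 [-65.1  41.2] s 22.0 rimclr 6.0 dW [-0.6  1.4] -7.6
0.09 2 [-65.7  34.6] s 22.0 rimclr 2.2 dW [-0.2  0.6] -6.6
0.05 2 [-65.9  29.3] s 22.0 rimclr 0.0 dW [-0.1  0.2] -5.3
0.02 2 [-66.   25.3] s 22.0 rimclr 0.0 dW [-0.  0.] -4.0
0.0 2 [-65.9  22.6] s 22.0 rimclr 0.0 dW [ 0. -0.] -2.7
-0.02 2 [-65.9  20. ] s 22.0 rimclr 0.0 dW [ 0.  -0.1] -2.7
```

Request:
{"api": "move_arm", "payload": {"increments": "0 2.4 -0.6 0 0 0 255;0 2.4 -0.6 0 0 0 255;0 2.5 -0.6 0 0 0 255;0 2.5 -0.6 0 0 0 255;0 2.5 -0.7 0 0 0 255;0 2.5 -0.8 0 0 0 255;0 2.5 -0.8 0 0 0 255;0 2.5 -0.8 0 0 0 255"}}

```text
time: 6.42
position: [0.5806, 0.1326, 0.0778]
tool_rot: [1.29, 1.962, -0.601]
ft_force: [-0.5, 0.7, -1.9]
grip_width: 0.009
grip_force: 0.4
```

```bash
python3 -c "
from plan import *
now();lid();print([v.round(1) for v in go(-50,-4,69.7,39.9,1)])"
```

```text
t 6.4167 case xyz [-35.2  -4.4  77.8] z [ 0.764 -0.    -0.645] y [-0.001  1.    -0.002] F [-0.83 -0.21 -1.9 ] q [-0.97  0.52  0.28  1.8   0.73  1.25 -0.68]
case fit [ 0.5973  0.1009 -1.1634  0.5499]
[array([-5.5, 13. , -7.9]), array([-0.2, -0.2, -0.1])]
```

Exactly as predicted (0.55). Continuing.

Request:
{"api": "move_arm", "payload": {"increments": "-0.7 1.7 -1 0 0 0 255;-0.7 1.7 -1 0 0 0 255;-0.7 1.7 -1 0 0 0 255;-0.7 1.7 -1 0 0 0 255;-0.7 1.6 -1 0 0 0 255;-0.7 1.6 -1 0 0 0 255;-0.7 1.6 -1 0 0 0 255;-0.7 1.6 -1.1 0 0 0 255"}}

```text
time: 7.13
position: [0.575, 0.1457, 0.0698]
tool_rot: [1.29, 1.962, -0.601]
ft_force: [-0.5, -0.1, -1.0]
grip_width: 0.006
grip_force: 0.4
```

Request:
{"api": "move_arm", "payload": {"increments": "-0.7 1.6 -1.1 0 0 0 255;-0.7 1.6 -1.1 0 0 0 255;-0.7 1.6 -1.1 0 0 0 255;-0.7 1.6 -1.2 0 0 0 255;-0.6 1.4 -1.4 0 0 0 255;-0.6 1.4 -1.5 0 0 0 255;-0.6 1.4 -1.6 0 0 0 255;-0.6 1.4 -1.6 0 0 0 255"}}

```text
time: 7.8
position: [0.5698, 0.1577, 0.0591]
tool_rot: [1.29, 1.962, -0.601]
ft_force: [0.2, 0.9, -0.6]
grip_width: 0.003
grip_force: 0.4
```

```bash
python3 -c "
from plan import *
now();lid();lid('top');print([v.round(1) for v in go(-70,-4,45.3,40.2,1)])"
```

```text
t 7.8 case xyz [-62.5  -4.4  59.1] z [ 0.764 -0.    -0.645] y [-0.001  1.    -0.002] F [-0.71  0.51 -0.61] q [-0.99  0.56  0.26  1.78  0.71  1.25 -0.72]
case fit [ 0.5974  0.1006 -1.1641  0.2788]
case fit [ 0.5981  0.1012 -1.16    0.3008]
[array([ -2.4,   6.7, -13.6]), array([ 0. , -0.1, -0.1])]
```

Request:
{"api": "move_arm", "payload": {"increments": "-0.4 1 -1.7 0 0 0 255;-0.4 1 -1.7 0 0 0 255;-0.3 1 -1.7 0 0 0 255;-0.3 0.9 -1.7 0 0 0 255;-0.3 0.8 -1.7 0 0 0 255;-0.3 0.8 -1.7 0 0 0 255;-0.3 0.7 -1.7 0 0 0 255;-0.2 0.6 -1.7 0 0 0 255"}}

```text
time: 8.57
position: [0.5673, 0.1645, 0.0455]
tool_rot: [1.29, 1.962, -0.601]
ft_force: [0.7, 0.2, -0.6]
grip_width: 0.006
grip_force: 0.4
```

Request:
{"api": "move_arm", "payload": {"increments": "-0.1 0.1 -1.4 0 0 0 255;-0.1 0.1 -1.3 0 0 0 255;0 0.1 -1.2 0 0 0 255;0 0.1 -1.2 0 0 0 255;0 0 -1.1 0 0 0 255;0 0 -1.1 0 0 0 255;0 0 -1 0 0 0 255;0 0 -1 0 0 0 255"}}

```text
time: 9.23
position: [0.5671, 0.165, 0.0362]
tool_rot: [1.29, 1.962, -0.6]
ft_force: [-0.6, 1.2, -0.2]
grip_width: 0.001
grip_force: 0.7
```

Run:
```python
from plan import *
now();p=lid();lid('top');print([v.round(1) for v in go(-70.5,-4,26.5,40.2,1)])
cv2.imwrite('pics/e_crop.png',cv2.resize(p['frame'][160:250,300:400,::-1],(660,594),interpolation=cv2.INTER_CUBIC))
```

```text
t 9.2333 case xyz [-70.3  -4.   36.2] z [ 0.764 -0.    -0.645] y [-0.001  1.    -0.001] F [-1.37 -0.1  -0.2 ] q [-1.    0.6   0.26  1.78  0.7   1.23 -0.75]
case fit [ 0.5977  0.1008 -1.1569  0.0807]
case fit [ 0.598   0.101  -1.1613  0.1176]
[array([-0.1,  0.2, -9.6]), array([ 0. , -0.1, -0.1])]
```

View pics/e_crop.png

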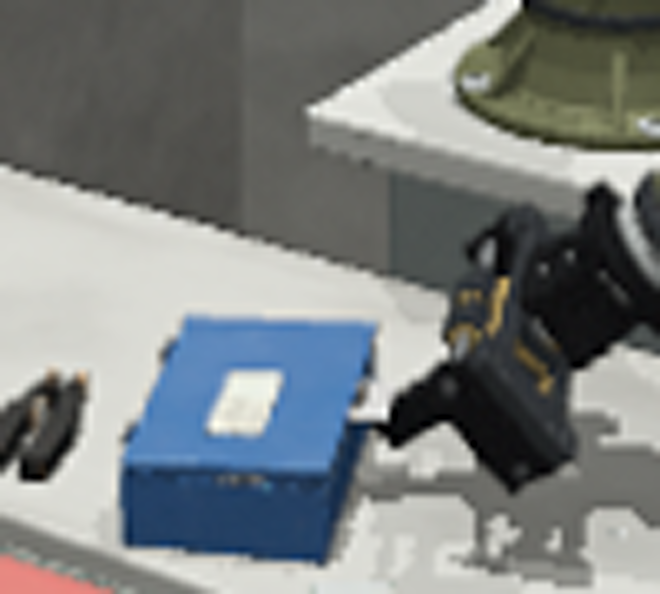

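The lid is nearly shut (0.08 rad), with its pull plate resting on the finger near crop (375,415). Last slow part.

Request:
{"api": "move_arm", "payload": {"increments": "0 0 -0.9 0 0 0 255;0 0 -0.9 0 0 0 255;0 0 -0.9 0 0 0 255;0 0 -0.8 0 0 0 255;0 0 -0.8 0 0 0 255;0 0 -0.8 0 0 0 255;0 0 -0.8 0 0 0 255;0 0 -0.8 0 0 0 255"}}

```text
time: 10.0
position: [0.5671, 0.1649, 0.0296]
tool_rot: [1.29, 1.962, -0.601]
ft_force: [-0.4, 1.5, -1.1]
grip_width: 0.004
grip_force: 1.0
```

Request:
{"api": "move_arm", "payload": {"increments": "0 0 -0.8 0 0 0 255;0 0 -0.8 0 0 0 255;0 0 -0.8 0 0 0 255;0 0 -0.8 0 0 0 255;0 0 -0.8 0 0 0 255;0 0 -0.8 0 0 0 255;0 0 -0.8 0 0 0 255;0 0 -0.8 0 0 0 255"}}

```text
time: 10.67
position: [0.5672, 0.1646, 0.0233]
tool_rot: [1.29, 1.961, -0.601]
ft_force: [0.4, -0.2, -0.6]
grip_width: 0.006
grip_force: 0.0
```

```bash
python3 -c "
from plan import *
now();lid();lid('top')"
```

```text
t 10.6667 case xyz [-69.9  -4.1  23.3] z [ 0.764 -0.    -0.645] y [-0.001  1.    -0.002] F [ 0.31  0.3  -0.6 ] q [-1.    0.62  0.26  1.78  0.7   1.22 -0.77]
case fit [ 0.5976  0.1011 -1.162   0.027 ]
case fit [ 0.6007  0.1034 -1.1588  0.0713]
```

Request:
{"api": "move_arm", "payload": {"increments": "0 0 -0.7 0 0 0 255;0 0 -0.7 0 0 0 255;0 0 -0.7 0 0 0 255;0 0 -0.7 0 0 0 255;0 0 -0.7 0 0 0 255;-0.1 0.3 -0.5 0 0 0 255;-0.2 0.5 -0.3 0 0 0 255;-0.4 1 0 0 0 0 255"}}

```text
time: 11.43
position: [0.5664, 0.1665, 0.0189]
tool_rot: [1.29, 1.961, -0.601]
ft_force: [0.0, -1.0, -0.6]
grip_width: 0.006
grip_force: 0.0
```

Request:
{"api": "move_arm", "payload": {"increments": "-0.8 1.8 0 0 0 0 255;-1.6 3.6 0 0 0 0 255;-2 4.6 0 0 0 0 255;-4 9 0 0 0 0 255;-4 9 0 0 0 0 255;-4 9 2 0 0 0 255;-4 9 6 0 0 0 255;-4 9 8 0 0 0 255"}}

```text
time: 12.1
position: [0.5412, 0.2228, 0.0351]
tool_rot: [1.288, 1.962, -0.602]
ft_force: [-0.1, -0.1, -1.0]
grip_width: 0.001
grip_force: 0.0
```

Run:
```python
from plan import *
now();p=lid();lid('top')
cv2.imwrite('pics/f_crop.png',cv2.resize(p['frame'][160:250,300:400,::-1],(660,594),interpolation=cv2.INTER_CUBIC))
```

```text
t 12.1 case xyz [-133.7   -5.    35.1] z [ 0.764 -0.    -0.645] y [-0.002  1.    -0.003] F [ 0.08 -0.15 -1.  ] q [-1.06  0.64  0.22  1.71  0.66  1.31 -0.79]
case fit [ 0.5976  0.1012 -1.1691  0.0275]
case fit [ 0.6009  0.1023 -1.1667  0.0682]
```

View pics/f_crop.png

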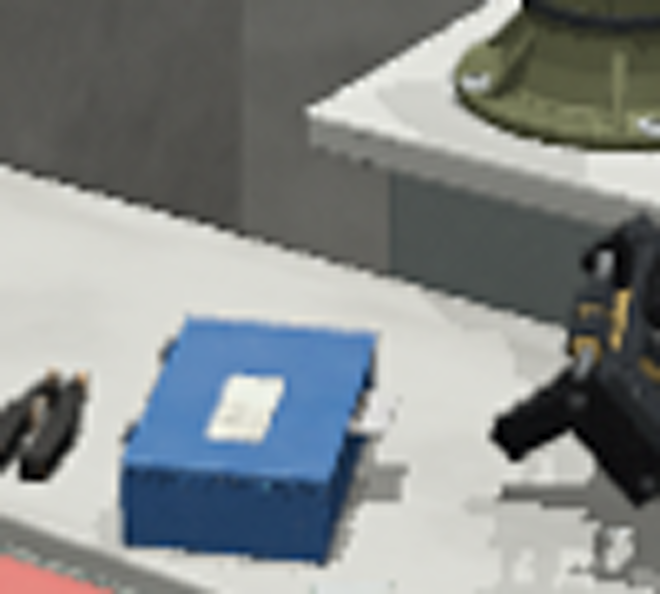

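Run:
```python
from plan import *
for n in('scene','top'):
    p=ctrl.get_image(n);Q=tocase(cloud(p).reshape(-1,3),[.598,.1012,-1.165])
    m=(abs(Q[:,0])<.045)&(abs(Q[:,1])<.075)&(Q[:,2]>.03)&(Q[:,2]<.08);Q=Q[m]
    c=np.linalg.lstsq(np.c_[Q[:,:2],np.ones(len(Q))],Q[:,2],rcond=None)[0];print(n,len(Q),c.round(4))
    T=tocase(cloud(p).reshape(-1,3),[.598,.1012,-1.165]);m=(abs(T[:,0]+.1)<.04)&(abs(T[:,1]-.06)<.06)|(abs(T[:,1]-.15)<.04)&(abs(T[:,0])<.1);m&=abs(T[:,2])<.015;T=T[m]
    c=np.linalg.lstsq(np.c_[T[:,:2],np.ones(len(T))],T[:,2],rcond=None)[0];print(' table',len(T),c.round(4))
```

```text
scene 504 [-0.0012 -0.0019  0.0546]
 table 653 [-0.0372 -0.0239 -0.001 ]
top 1334 [-0.0067  0.0017  0.0548]
 table 1286 [-0.0125  0.0041  0.0003]
```

The lid plane is level (slope at most 0.007) at the shut height of about 54 mm, and the arm is well clear. Handing in.

```bash
python3 -c "
from bench import ctrl
print(ctrl.close_job())"
```

```text
the job is handed in; nothing more can be done
None
```

The stay is folded into the case and the lid was caught on the finger and lowered until it measured level and fully shut; the arm is clear, and the job was handed in at about 12 s with no verdict returned.

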